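# Close the twist-lock hood of a food carrier over its inner pot

### The arm

A 6-joint arm with a two-finger parallel gripper is mounted at the origin on the work surface. World frame = base frame: x ahead of the robot, y to its left, z up, the work surface at z = 0. Lengths are in m, angles in rad, forces in N, time in s.
With the tool pointing down it reaches from about 0.3 to 0.85 m from the base axis. Payload 5.4 kg.
Tool frame: the origin (TCP) lies at the very end of the fingers, on their centre line; the grasp point (between the pads) lies 19 mm behind it (arm.hold_point_z is the distance from the TCP to the grasp point, in m); z points along the fingers, y is the line along which they close (so a half turn about z gives the same grasp; the last joint's range is limited). The gripper opens to 85 mm and grips with 20 to 120 N. Pads are 22 mm wide; open, the fingers measure 114 mm over their backs; the gripper's body (76 mm by 85 mm) begins 54 mm behind the grasp point. The pads swing forward as they close: fully open they stand 13 mm farther back than shut.
Start: joints at [-1.517, 0.158, 1.597, -0, 1.386, -0.21], TCP at [0.15, -0.555, 0.231] pointing down, gripper open.
Joint ranges: [-2.91, 2.91], [-0.94, 2.29], [0.18, 2.7], [-1.29, 4.43], [0.17, 2.64], [-3, 3]. Speed limits (rad/s): [2.57, 2.57, 3.14, 3.14, 3.14, 3.14].

### API

Orientations are given as a unit quaternion [w, x, y, z].
In Python, from rig import arm, optics gives the robot as it stands.
- The arm moves only by the shell command python3 -m crank 'ROWS' [FORCE]. ROWS is text: rows parted by semicolons, each of 7 numbers parted by spaces: the shift along the world's x, y, z in cm, then the turn, a rotation vector about the world's x, y, z in rad, then the finger opening in cm, from 0 to 8.54. A call has 1 to 8 rows; each row is the pose to reach, as a shift and turn from the pose commanded when the call began; what a row does not reach only later rows make up. A row lasts 1/10 s, in which the tool goes at most 50 mm and 8.59 degrees, less where a joint would pass 70% of its speed; a pose out of reach is approached as far as the arm can. A call with a gripper value outside its range is refused whole. The fingers move at their own pace and stop on an object; FORCE is the grip in N (left out, the last holds). Time passes only in rows, so rows that repeat a pose let the fingers close. It gives the time, the measured TCP pose, the force, the opening and the grip force at its end, in the units of the state.
- arm.get_state(): the state, without advancing time (a new reading comes with each control period).
- optics.grab_frame(name): name is "scene" or "top"; returns the picture (400x640x3 uint8, red, green, blue); there is no depth.
- optics.camera_params(name): a dict with "fx", "fy", "cx", "cy" (pixels), "xyz" and "attitude" of the camera in the world. Camera axes: x right, y down, z forward; pixel columns grow to the right and rows downward; lengths in m; the calibration is good to about 2 mm. A picture is of the moment at which its call begins. camera_params takes no time and is no camera call.
- arm.sign_off(): hands the job in; it is judged then, once.
The state is a dict: "time": time; "q": joint angles; "qvel": joint speeds; "effort": joint torques, N m; "tool_pos": TCP position; "tcp_rot": TCP orientation; "ft_force": force on the tool from outside, world axes, zero at the start; "torque": the same for the moment, N m; "grip_width": finger opening in m; "finger_force": force on a finger pad.
Only numpy, scipy, OpenCV 4.12 (cv2) and the standard library are available. Lean on these libraries where they do the work, as an engineer would, in place of code of your own. Each camera call takes 0.05 s, during which the arm holds its last target. There are 200 camera calls.

### The job

Get the food carrier ready to go out: lower the loose hood over the metal pot that stands in the carrier, feel for the place where it drops fully down onto the carrier's shoulder, and only then turn it clockwise (seen from above) until it is locked home. Leave the pot standing in the carrier and let go of the hood; leave the bottle, the bowl and the spatula alone.

Things in the scene. Friction and masses are not known exactly. Their poses are not given: they have to be found in the camera images.
- carrier_shoulder (a point): Carrier: thick grey round tub fixed to the table, 140 mm across, 60 mm high, with a small carrying grip on its +x and -x sides (out to 91 mm from the axis, 34 to 46 mm above the table). The point lies on its axis at the height of its flat shoulder, 60 mm above the table, where the hood's rim rests when down; z is up.
- collar_top (a point): Top centre of the fixed steel collar on the shoulder: a neck 104 mm across, 22 mm high, with two lugs out to 120 mm across, 14 to 20 mm above the shoulder, each 146 degrees long; two opposite gaps of 34 degrees between. x here is the carrier's, NOT the collar's: the line through the gaps lies anywhere within 0.5 rad of it, differs each time; find it by sight from above or by touch with the hood.
- hood_mid (a point): Hood: upturned steel cup with a black grip bar on top, 136 mm across, 106 mm high with the bar, 0.2 to 0.42 kg; it starts standing on its open rim on the table. The point lies on its axis, half-way up, 53 mm above the rim; z is up. Its flat top is 66 mm above the rim; inside it is 128 mm wide, 62 mm deep. Half a turn about z makes no difference.
- hood_bar (a point): The straight grip bar on the hood, centred on it: 90 mm long (x), 18 mm wide (y), from 66 to 106 mm above the rim. The point lies on the axis, 92 mm above the rim, where the bar is gripped well. Two flat ears stick out near the rim on the +y and -y sides, out to 97 mm from the axis, 12 mm thick (x), from 4 to 24 mm above the rim: the hood is easily turned by pushing an ear there; pushed sideways up at the bar it tips and jams.
- hood_rim (a point): Centre of the hood's rim. Two inward tabs on the +x and -x sides (in line with the bar), 18 mm wide, 110 mm tip to tip, 4 to 10 mm above the rim. Unaligned they rest on the lugs, rim 16 mm above the shoulder; at the gaps (7 degrees of play either way) the hood drops onto the shoulder. Turned clockwise they go under the lugs; after 30 to 50 degrees a tab meets the catch.
- catch (a joint): Stiff sliding catch hidden in the collar under one lug. 0 at the start; a tab of the hood, turned clockwise, pushes it along, against about 2 N of friction at the tab, to its end stop at 0.2 rad, where the hood is locked home. It stays where it is left.
- pot_mid (a point): Open round metal pot, 92 mm across at its rim and 95 mm high, standing loose inside the carrier on its floor (8 mm above the table) so that it stands 43 mm above the shoulder. The point is on its axis, half-way up; z is up.
- bottle_mid (a point): Bystander: white squeeze bottle, 52 mm across, 120 mm high, standing; the point is on its axis, half-way up.
- bowl_mid (a point): Bystander: small white bowl, 110 mm across, 45 mm high; the point is on its axis, half-way up.
- spatula_grip (a point): Bystander: spatula 240 mm long lying on the table; the point is in its handle, x runs along it to the blade.
Things that resemble listed ones, but are neither listed nor needed, are in the scene too. Of the things that look like the part that bears carrier_shoulder, the smallest one is meant.

How it is judged:
On the way:
1. the hood is fully down: its rim on the carrier's shoulder, the catch not yet pushed (height (world z) of hood_mid below 0.118 m and horizontal distance between hood_mid and carrier_shoulder below 0.008 m and angle between hood_mid's own z axis and vertical below 0.08 rad and value of joint catch below 0.06 rad), for 0.1 s.
At the end, for the whole second after the job is handed in: Hood down on the shoulder (mid point below 118 mm, within 8 mm of the carrier's axis, level within 0.08 rad) and turned until the catch is past 0.16 rad; pot upright (0.15 rad) within 15 mm of the axis; bottle, bowl and spatula within 30 mm of their starts (value of joint catch above 0.16 rad and height (world z) of hood_mid below 0.118 m and horizontal distance between hood_mid and carrier_shoulder below 0.008 m and angle between hood_mid's own z axis and vertical below 0.08 rad and horizontal distance between pot_mid and carrier_shoulder below 0.015 m and angle between pot_mid's own z axis and vertical below 0.15 rad and distance of each of bottle_mid, bowl_mid, spatula_grip from where it was at the start of the episode below 0.03 m); the robot touches nothing.
It fails at once if the pot is tipped over or lifted out (angle between pot_mid's own z axis and vertical above 0.3 rad or height (world z) of pot_mid above 0.085 m).
It fails at once if a bystander is knocked away (distance of any of bottle_mid, bowl_mid, spatula_grip from where it was at the start of the episode above 0.06 m).
It also fails if it takes over 67 s, if anything falls off the work surface, if the arm or the gripper's body presses on something with over 40 N, if the wrist force passes 120 N, or if a joint passes its speed limit or range.

## Working session

There is one attempt and no reset: what is moved stays moved. The work goes in short steps, Python scripts to look and compute and a shell command to move; the robot and the scene stay as the last step left them, time stands still between calls to the robot, and variables do not carry over. Pictures are saved under pics/ and viewed, at most 10 in all, crops included, and the job is handed in when it is done.

```bash
mkdir -p pics; ls; python3 - <<'E'
from rig import arm, optics
import cv2
for n in ("scene","top"):
    cv2.imwrite(f"pics/{n}0.png",optics.grab_frame(n)[:,:,::-1]); print(n,optics.camera_params(n))
print(arm.get_state(),arm.hold_point_z)
E
```

```text
pics
scene {'fx': 370.2398197607768, 'fy': 370.2398197607768, 'cx': 318.91757226381765, 'cy': 205.43132828876912, 'xyz': array([1.19099042, 0.2947208 , 0.99346604]), 'attitude': array([-0.18797378,  0.50741207,  0.793273  , -0.27913582])}
top {'fx': 467.1377824587201, 'fy': 467.1377824587201, 'cx': 327.99235361763556, 'cy': 196.44476506655752, 'xyz': array([0.38823509, 0.00930878, 1.46547222]), 'attitude': array([-0.02920004,  0.71430291, -0.69796259,  0.04203494])}
{'time': 0.1, 'q': array([-1.51710576e+00,  1.59005204e-01,  1.59814270e+00, -2.71669002e-06,
        1.38621286e+00, -2.10137986e-01]), 'qvel': array([ 0.00084121, -0.00101382, -0.0042192 , -0.00030201, -0.00036954,
       -0.00130531]), 'effort': array([-3.06611710e-04, -3.96994078e+01, -3.32337642e+01, -1.94064728e-04,
        4.21011559e-03,  1.23865735e-05]), 'tool_pos': array([ 0.14987457, -0.55454288,  0.23038637]), 'tcp_rot': array([-8.81457196e-04,  9.91311501e-01,  1.31532226e-01,  6.77526859e-05]), 'ft_force': array([0.33466151, 0.29330457, 0.08846045]), 'torque': array([ 0.00866785,  0.00434208, -0.03887086]), 'finger_force': 0.0, 'grip_width': 0.08601420176851304} 0.0187
```

View pics/top0.png

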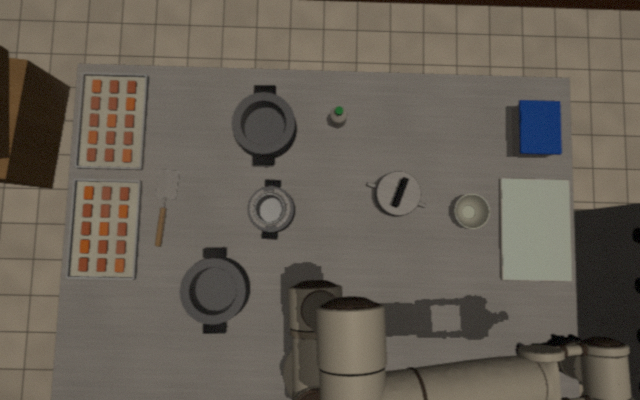

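View pics/scene0.png

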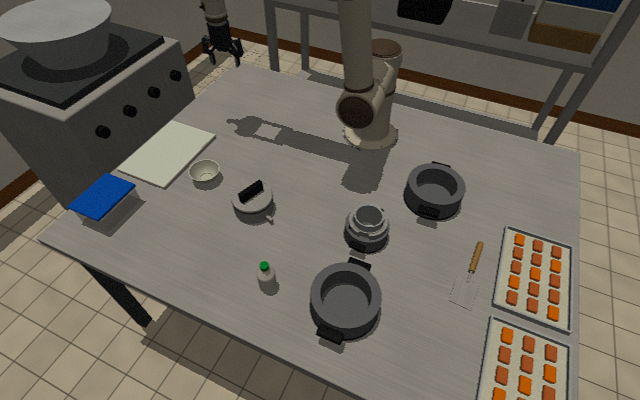

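The top view shows three grey tubs: (264,124), (214,290) and (271,209). The smallest, at (271,209), holds the metal pot and collar, so it is the carrier. The hood is at (398,194) with its ears at (371,184) and (424,206). The bowl is at (471,211), the bottle at (338,117) and the spatula at (163,210). I'll check the choice with one close crop.

```bash
cat > h.py <<'E'
import numpy as np, cv2
from scipy.spatial.transform import Rotation as R
from rig import arm, optics
def w(u,v,z,n="top"):
    c=optics.camera_params(n); q=c["attitude"]; r=R.from_quat([q[1],q[2],q[3],q[0]])
    d=r.apply([(u-c["cx"])/c["fx"],(v-c["cy"])/c["fy"],1]); p=np.array(c["xyz"])
    return p+d*(z-p[2])/d[2]
def px(P,n="top"):
    c=optics.camera_params(n); q=c["attitude"]; r=R.from_quat([q[1],q[2],q[3],q[0]])
    d=r.inv().apply(np.array(P)-c["xyz"]); return c["fx"]*d[0]/d[2]+c["cx"],c["fy"]*d[1]/d[2]+c["cy"]
def st():
    s=arm.get_state(); q=s["tcp_rot"]; r=R.from_quat([q[1],q[2],q[3],q[0]]).as_matrix()
    print("t",s["time"],"p",s["tool_pos"].round(4),"yaxis deg",np.degrees(np.arctan2(r[1,1],r[0,1])).round(2),"z",r[:,2].round(3),"F",s["ft_force"].round(1),"M",s["torque"].round(2),"w",round(s["grip_width"],4),"ff",round(s["finger_force"],1),"q",s["q"].round(2))
E
python3 - <<'E'
from h import *
np.set_printoptions(suppress=True,precision=4)
for k,u,v,z in [("carrier",271,209,.06),("hood",398,194,.066),("bar0",393.5,205,.106),("bar1",404,179,.106),("earA",371,184,.014),("earB",424,206,.014),("bottle",338,117,.12),("bowl",471,211,.045)]: print(k,w(u,v,z))
im=np.mean([optics.grab_frame("top").astype(float) for _ in range(4)],0).clip(0,255).astype(np.uint8)[:,:,::-1]
cv2.imwrite("pics/raw.png",im)
a=cv2.resize(im[175:245,235:307],None,fx=8,fy=8,interpolation=cv2.INTER_CUBIC)
b=cv2.resize(im[160:230,362:434],None,fx=8,fy=8,interpolation=cv2.INTER_CUBIC)
a=cv2.convertScaleAbs(a[:,:400*2],alpha=1.6)
cv2.imwrite("pics/c1.png",a);cv2.imwrite("pics/c2.png",b)
E
```

```text
carrier [0.4886 0.156  0.06  ]
hood [ 0.5426 -0.2259  0.066 ]
bar0 [ 0.5055 -0.2062  0.106 ]
bar1 [ 0.583  -0.2366  0.106 ]
earA [ 0.5778 -0.1495  0.014 ]
earB [ 0.5125 -0.3165  0.014 ]
bottle [ 0.7606 -0.0379  0.12  ]
bowl [ 0.4979 -0.4542  0.045 ]
```

View pics/c1.png

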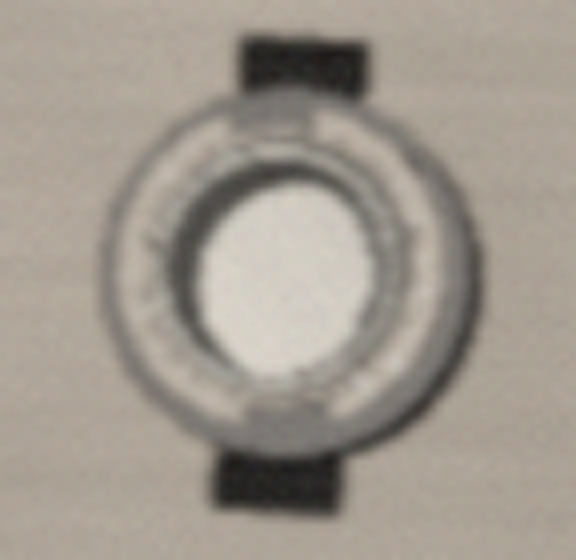

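View pics/c2.png

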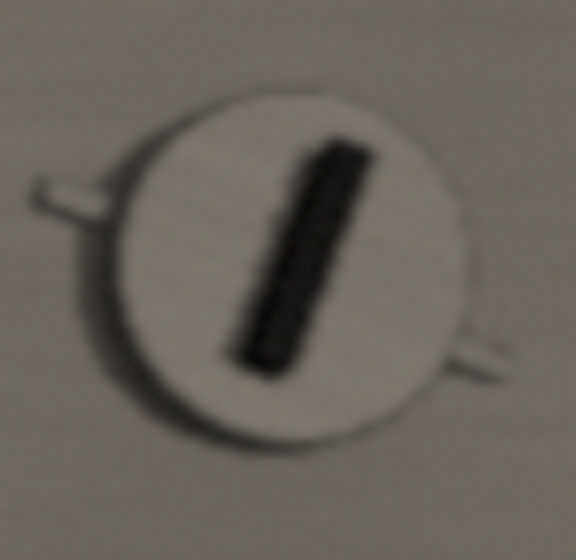

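The carrier crop confirms the choice: white pot inside, bright collar lugs, and dark gaps at crop (273,118) and (288,425). The hood crop shows the bar from about (350,150) to (260,370). Next I'll fit the models numerically.

```bash
cat > fit.py <<'E'
from h import *
from scipy.optimize import minimize
from scipy.ndimage import map_coordinates as mc
im=cv2.imread("pics/raw.png"); g=cv2.GaussianBlur(cv2.cvtColor(im,6).astype(np.float32),(0,0),.8)
A=np.radians(np.arange(0,360,2))
def ring(x,y,r,z,a=A): return np.array([px([x+r*np.cos(t),y+r*np.sin(t),z]) for t in a])
def s(p): return mc(g,[p[:,1],p[:,0]],order=1)
def fit(x0,y0,rs):
    def f(p):
        return -sum(np.mean(np.abs(s(ring(p[0],p[1],r+.003,z))-s(ring(p[0],p[1],r-.003,z)))) for r,z in rs)
    G=[(f((x0+i*.001,y0+j*.001)),x0+i*.001,y0+j*.001) for i in range(-7,8) for j in range(-7,8)]
    G.sort(); print(G[:3]); return G[0][1:]
c=fit(.4886,.156,[(.07,.06),(.06,.08)]); hh=fit(.5426,-.2259,[(.068,.066)])
v=s(ring(*c,.056,.08)); 
print("ring",[(int(np.degrees(a)),int(b)) for a,b in zip(A,v) ])
m=(g<g[160:230,362:434].min()+25).astype(np.uint8); mm=np.zeros_like(m); mm[170:215,385:412]=m[170:215,385:412]
vv,uu=np.nonzero(mm); W=np.array([w(a,b,.106)[:2] for a,b in zip(uu,vv)])
C=W.mean(0); e=np.linalg.svd(W-C)[2][0]; print("bar",C,np.degrees(np.arctan2(e[1],e[0])),np.ptp((W-C)@e))
# grips of the tub
big=cv2.resize(im,None,fx=6,fy=6,interpolation=cv2.INTER_CUBIC)
def dr(p,col): cv2.polylines(big,[np.int32((p+.5)*6)],True,col,1)
dr(ring(*c,.07,.06),(0,255,0));dr(ring(*c,.06,.08),(0,0,255));dr(ring(*hh,.068,.066),(0,255,0))
cv2.imwrite("pics/ov.png",np.hstack([big[175*6:245*6,238*6:302*6],big[160*6:230*6,366*6:430*6]]))
E
python3 fit.py
```

```text
Traceback (most recent call last):
  File "fit.py", line 13, in <module>
    c=fit(.4886,.156,[(.07,.06),(.06,.08)]); hh=fit(.5426,-.2259,[(.068,.066)])
  File "fit.py", line 11, in fit
    G=[(f((x0+i*.001,y0+j*.001)),x0+i*.001,y0+j*.001) for i in range(-7,8) for j in range(-7,8)]
        ~^^^^^^^^^^^^^^^^^^^^^^^
  File "fit.py", line 10, in f
    return -sum(np.mean(np.abs(s(ring(p[0],p[1],r+.003,z))-s(ring(p[0],p[1],r-.003,z)))) for r,z in rs)
            ~~~^^^^^^^^^^^^^^^^^^^^^^^^^^^^^^^^^^^^^^^^^^^^^^^^^^^^^^^^^^^^^^^^^^^^^^^^^^^^^^^^^^^^^^^^
  File "fit.py", line 10, in <genexpr>
    return -sum(np.mean(np.abs(s(ring(p[0],p[1],r+.003,z))-s(ring(p[0],p[1],r-.003,z)))) for r,z in rs)
                                 ~~~~^^^^^^^^^^^^^^^^^^^^
  File "fit.py", line 6, in ring
    def ring(x,y,r,z,a=A): return np.array([px([x+r*np.cos(t),y+r*np.sin(t),z]) for t in a])
                                            ~~^^^^^^^^^^^^^^^^^^^^^^^^^^^^^^^^^
  File "h.py", line 9, in px
    c=optics.camera_params(n); q=c["attitude"]; r=R.from_quat([q[1],q[2],q[3],q[0]])
ValueError: time passes only in moves, steps and waits
```

```bash
sed -i 's/^def w/import functools\nCP=functools.lru_cache(None)(optics.camera_params)\ndef w/; s/c=optics.camera_params(n)/c=CP(n)/' h.py; python3 fit.py
```

```text
[(np.float32(-33.002472), 0.4856, 0.153), (np.float32(-32.97477), 0.4866, 0.153), (np.float32(-32.729416), 0.4866, 0.152)]
[(np.float32(-17.423256), 0.5496, -0.2269), (np.float32(-17.253809), 0.5496, -0.2279), (np.float32(-17.219297), 0.5486, -0.2279)]
ring [(0, 83), (2, 85), (4, 86), (6, 87), (8, 87), (10, 87), (12, 87), (14, 87), (16, 87), (18, 88), (20, 89), (22, 91), (24, 93), (26, 96), (28, 98), (29, 99), (32, 100), (34, 98), (36, 97), (38, 97), (40, 97), (42, 96), (44, 97), (46, 98), (48, 99), (50, 100), (52, 100), (54, 100), (56, 99), (58, 99), (59, 99), (62, 99), (64, 99), (66, 99), (68, 100), (70, 100), (72, 99), (74, 97), (76, 96), (78, 96), (80, 99), (82, 102), (84, 105), (86, 106), (88, 106), (90, 105), (92, 104), (94, 103), (96, 102), (98, 103), (100, 105), (102, 107), (104, 107), (106, 106), (108, 104), (110, 103), (112, 103), (114, 104), (116, 106), (118, 106), (119, 106), (122, 106), (124, 106), (126, 106), (128, 107), (130, 107), (132, 107), (134, 106), (136, 105), (138, 104), (140, 104), (142, 104), (144, 104), (146, 104), (148, 103), (150, 102), (152, 101), (154, 9
[... 520 characters left out ...]
 (250, 82), (252, 82), (254, 82), (256, 83), (258, 84), (260, 84), (262, 84), (264, 85), (266, 87), (268, 88), (270, 90), (272, 90), (274, 90), (276, 90), (278, 90), (280, 91), (282, 92), (284, 93), (286, 94), (288, 95), (290, 96), (292, 98), (294, 98), (296, 98), (298, 99), (300, 100), (302, 100), (304, 101), (306, 102), (308, 102), (310, 103), (312, 103), (314, 103), (316, 103), (318, 103), (320, 103), (322, 104), (324, 104), (326, 104), (328, 105), (330, 104), (332, 105), (334, 105), (336, 104), (338, 104), (340, 103), (342, 102), (344, 102), (346, 103), (348, 103), (350, 102), (352, 98), (354, 92), (356, 87), (358, 84)]
bar [ 0.54456725 -0.22261772] 158.95597234343137 0.08665371881341769
```

View pics/ov.png

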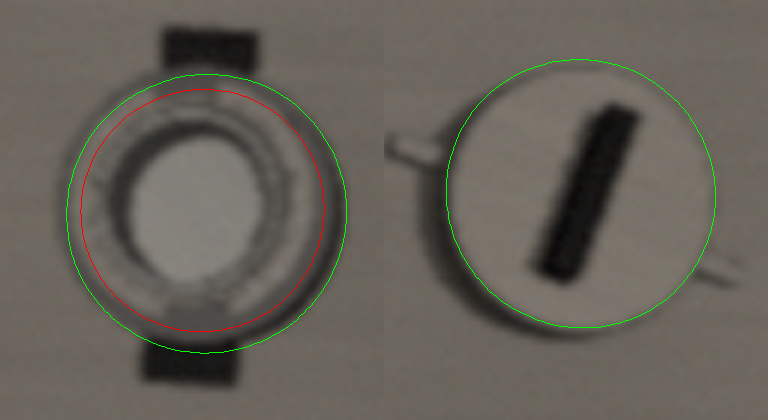

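```bash
cat > fit2.py <<'E'
exec(open("fit.py").read().split("c=fit(")[0])
def P(x,y,z,ox=235,oy=175): return w(ox+(x+.5)/8-.5,oy+(y+.5)/8-.5,z)[:2].round(4)
print("grips",P(305,66,.046),P(277,484,.046),(P(305,66,.046)+P(277,484,.046))/2,"lugs",P(279,272,.08),"shoulder",P(286,273,.06))
a,b=P(273,118,.08),P(288,425,.08); d=a-b; print("gap mid",(a+b)/2,"ang",np.degrees(np.arctan2(d[1],d[0])))
c=(.488,.157)
for r in(.055,.057,.059):
  v=s(ring(*c,r,.08)); D=np.degrees(A)
  f=lambda lo:[int(x) for x in np.interp(np.arange(lo,lo+81,4)%360,D,v)]
  print(r,"-40..40",f(-40),"140..220",f(140))
E
python3 fit2.py; python3 -c "
from h import *;st()"
```

```text
grips [0.5699 0.1551] [0.4105 0.1602] [0.4902  0.15765] lugs [0.4883 0.1586] shoulder [0.4895 0.1581]
gap mid [0.48875 0.15805] ang 4.767804720546155
0.055 -40..40 [103, 103, 104, 104, 103, 102, 103, 97, 86, 82, 84, 85, 83, 83, 85, 90, 98, 103, 103, 103, 104] 140..220 [105, 105, 106, 106, 104, 102, 94, 83, 77, 76, 76, 76, 76, 75, 77, 86, 98, 103, 104, 104, 103]
0.057 -40..40 [104, 104, 105, 105, 104, 105, 105, 98, 86, 80, 81, 81, 80, 80, 81, 87, 99, 104, 105, 106, 106] 140..220 [101, 100, 99, 100, 99, 95, 90, 81, 76, 76, 75, 76, 76, 75, 77, 84, 92, 96, 97, 96, 94]
0.059 -40..40 [101, 102, 102, 102, 103, 103, 103, 96, 84, 77, 77, 77, 76, 77, 78, 85, 97, 105, 105, 105, 105] 140..220 [93, 91, 91, 92, 91, 88, 84, 78, 75, 75, 75, 76, 76, 75, 76, 81, 86, 88, 88, 87, 86]
t 0.3 p [ 0.1499 -0.5549  0.231 ] yaxis deg -74.89 z [-0.     0.001 -1.   ] F [ 0.3  0.5 -0.1] M [-0.03 -0.03 -0.06] w 0.0856 ff 0.0 q [-1.52  0.16  1.6  -0.    1.39 -0.21]
```

The gap line is at about 5° in the world, the carrier is at (0.489, 0.158), and the hood is at about (0.546, -0.225) with its bar at -21°. I'll move above the bar.

```bash
python3 -m crank '39.6 33 0 0 0 -0.63 8.5;39.6 33 0 0 0 -0.63 8.5;39.6 33 0 0 0 -0.63 8.5;39.6 33 0 0 0 -0.63 8.5;39.6 33 0 0 0 -0.63 8.5;39.6 33 0 0 0 -0.63 8.5;39.6 33 0 0 0 -0.63 8.5;39.6 33 0 0 0 -0.63 8.5' 50; python3 -c "
from h import *;st()"
```

```text
time: 1.1
tool_pos: [0.4501, -0.3047, 0.2315]
tcp_rot: [0.0, 0.983, -0.182, 0.0]
ft_force: [0.7, -0.4, 0.5]
grip_width: 0.0849
finger_force: 0.0
t 1.1 p [ 0.4501 -0.3047  0.2315] yaxis deg -110.99 z [ 0. -0. -1.] F [ 0.7 -0.4  0.5] M [-0.07 -0.05  0.04] w 0.0849 ff 0.0 q [-0.82  0.08  1.69 -0.    1.38  1.12]
```

```bash
python3 -m crank '9.6 8 0 0 0 0 8.5;9.6 8 0 0 0 0 8.5;9.6 8 0 0 0 0 8.5;9.6 8 -5 0 0 0 8.5;9.6 8 -10 0 0 0 8.5;9.6 8 -10 0 0 0 8.5' 50; python3 - <<'E'
from h import *
st()
im=optics.grab_frame("scene")[:,:,::-1]
cv2.imwrite("pics/s1.png",cv2.resize(im[130:260,180:320],None,fx=4,fy=4))
E
```

```text
time: 1.7
tool_pos: [0.5399, -0.2226, 0.1234]
tcp_rot: [-0.003, 0.983, -0.182, -0.007]
ft_force: [-0.6, 0.2, -1.3]
grip_width: 0.085
finger_force: 0.0
t 1.7 p [ 0.5399 -0.2226  0.1234] yaxis deg -110.95 z [-0.013  0.009 -1.   ] F [-0.6  0.2 -1.3] M [0.01 0.01 0.03] w 0.085 ff 0.0 q [-0.6   0.3   1.66 -0.    1.2   1.34]
```

View pics/s1.png

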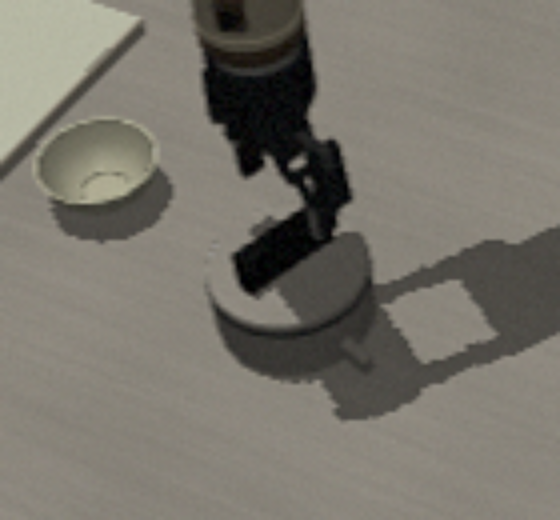

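The gripper straddles the bar, which runs from about (240,275) to (330,225) in the crop. I'll settle, then descend.

```bash
python3 -m crank '0 0 0 0 0 0 8.5;0 0 0 0 0 0 8.5' ; python3 -c "
from h import *;st()"
```

```text
time: 1.95
tool_pos: [0.5467, -0.2278, 0.1351]
tcp_rot: [0.001, 0.983, -0.182, 0.003]
ft_force: [-0.1, -0.1, 0.3]
grip_width: 0.0851
finger_force: 0.0
t 1.95 p [ 0.5467 -0.2278  0.1351] yaxis deg -111.0 z [ 0.005 -0.004 -1.   ] F [-0.1 -0.1  0.3] M [0.05 0.03 0.01] w 0.0851 ff 0.0 q [-0.6   0.29  1.64  0.    1.2   1.34]
```

```bash
python3 -m crank '0 0.2 -2 0 0 0 8.5;0 0.2 -4 0 0 0 8.5;0 0.2 -5.2 0 0 0 8.5;0 0.2 -5.5 0 0 0 8.5;0 0.2 -5.5 0 0 0 8.5;0 0.2 -5.5 0 0 0 8.5' ; python3 -c "
from h import *;st()"
```

```text
time: 2.55
tool_pos: [0.5457, -0.2249, 0.0778]
tcp_rot: [0.0, 0.983, -0.182, 0.001]
ft_force: [-0.3, 1.3, -0.3]
grip_width: 0.0848
finger_force: 0.0
t 2.55 p [ 0.5457 -0.2249  0.0778] yaxis deg -110.99 z [ 0.002 -0.001 -1.   ] F [-0.3  1.3 -0.3] M [ 0.02  0.02 -0.01] w 0.0848 ff 0.0 q [-0.6   0.36  1.68 -0.    1.1   1.34]
```

```bash
python3 -m crank '0 0 -0.2 0 0 0 1;0 0 -0.2 0 0 0 1;0 0 -0.2 0 0 0 1;0 0 -0.2 0 0 0 1;0 0 -0.2 0 0 0 1;0 0 -0.2 0 0 0 1;0 0 -0.2 0 0 0 1;0 0 -0.2 0 0 0 1' 60; python3 -c "
from h import *;st()"
```

```text
time: 3.35
tool_pos: [0.5451, -0.2245, 0.0747]
tcp_rot: [0.0, 0.983, -0.182, 0.0]
ft_force: [0.3, -0.6, 2.4]
grip_width: 0.0172
finger_force: 59.2
t 3.35 p [ 0.5451 -0.2245  0.0747] yaxis deg -110.98 z [ 0.001 -0.001 -1.   ] F [ 0.3 -0.6  2.4] M [-0.12  0.08 -0.02] w 0.0172 ff 59.2 q [-0.6   0.36  1.68 -0.    1.1   1.34]
```

```bash
python3 -m crank '0 0 2 0 0 0 1;0 0 5 0 0 0 1;0 0 9 0 0 0 1;0 0 13 0 0 0 1;0 0 16 0 0 0 1;0 3 16 0 0 0.1 1;-1 7 16 0 0 0.2 1;-2 11 16 0 0 0.3 1' 60; python3 -c "
from h import *;st()"; python3 -m crank '-1 4 0 0 0 0.1 1;-2 8 0 0 0 0.15 1;-3 12 0 0 0 0.15 1;-3.6 16 0 0 0 0.15 1;-3.6 20 0 0 0 0.15 1;-3.6 24 0 0 0 0.15 1;-3.6 27 0 0 0 0.15 1;-3.6 27 0 0 0 0.15 1'; python3 -m crank '0 0 0 0 0 0 1;0 0 0 0 0 0 1;0 0 0 0 0 0 1'; python3 -c "
from h import *;st()
im=np.mean([optics.grab_frame('top').astype(float) for _ in range(3)],0)[:,:,::-1]
cv2.imwrite('pics/raw2.png',im)
cv2.imwrite('pics/s2.png',cv2.resize(optics.grab_frame('scene')[120:290,290:450,::-1],None,fx=4,fy=4)[:600])"
```

```text
time: 4.15
tool_pos: [0.5238, -0.1128, 0.2331]
tcp_rot: [-0.001, 1.0, -0.032, -0.001]
ft_force: [0.4, 0.6, -3.1]
grip_width: 0.0172
finger_force: 59.1
t 4.15 p [ 0.5238 -0.1128  0.2331] yaxis deg -93.62 z [-0.002  0.002 -1.   ] F [ 0.4  0.6 -3.1] M [ 0.1 -0.  -0. ] w 0.0172 ff 59.1 q [-0.44  0.06  1.7   0.    1.38  1.2 ]
time: 4.95
tool_pos: [0.4873, 0.1591, 0.233]
tcp_rot: [-0.001, 0.999, 0.044, -0.001]
ft_force: [-0.2, -0.0, -3.2]
grip_width: 0.0172
finger_force: 59.5
time: 5.25
tool_pos: [0.4887, 0.1548, 0.234]
tcp_rot: [0.0, 0.999, 0.041, -0.0]
ft_force: [0.7, -0.1, -2.8]
grip_width: 0.0167
finger_force: 59.5
t 5.25 p [0.4887 0.1548 0.234 ] yaxis deg -85.29 z [-0.001 -0.    -1.   ] F [ 0.7 -0.1 -2.8] M [ 0.    0.01 -0.01] w 0.0167 ff 59.5 q [ 0.07 -0.01  1.77 -0.    1.38  1.56][ WARN:0@0.911] global loadsave.cpp:1063 imwrite_ Unsupported depth image for selected encoder is fallbacked to CV_8U.
```

View pics/s2.png

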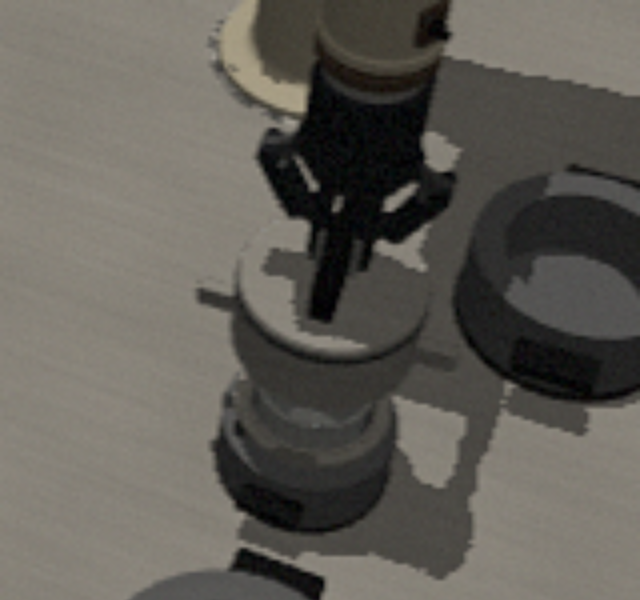

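The scene crop shows the hood level above the carrier, with ears at (200,293) and (455,358). I'll check its axis against the carrier using both cameras.

```bash
python3 - <<'E'
from h import *
f=lambda x,y:(290+(x+.5)/4-.5,120+(y+.5)/4-.5)
a=w(*f(200,293),.173,"scene");b=w(*f(455,358),.173,"scene");print(a,b,(a+b)/2,np.linalg.norm(a-b))
im=cv2.imread("pics/raw2.png")
P=np.array([px([.4887+.068*np.cos(t),.156+.068*np.sin(t),.225]) for t in np.radians(range(0,360,3))])
u0,v0=[int(x) for x in P.mean(0)-40]; k=6
big=cv2.resize(im[v0:v0+80,u0:u0+80],None,fx=k,fy=k,interpolation=cv2.INTER_CUBIC); big=cv2.convertScaleAbs(big,alpha=1.5)
cv2.polylines(big,[np.int32((P-[u0,v0]+.5)*k)],True,(0,255,0),1); cv2.imwrite("pics/ov2.png",big)
E
```

```text
[0.50459767 0.06275769 0.173     ] [0.48397553 0.2511427  0.173     ] [0.4942866  0.15695019 0.173     ] 0.18951038750853708
```

View pics/ov2.png

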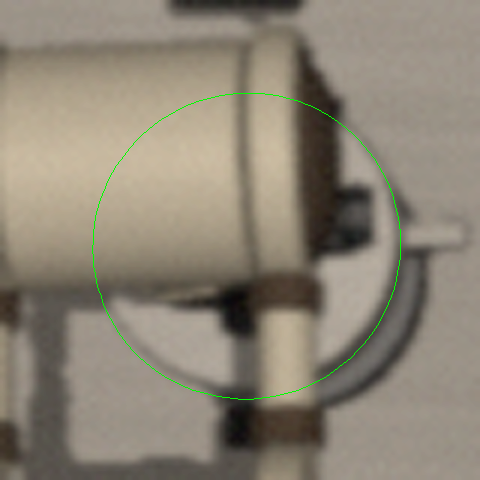

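The arc in the image sits about 7 px above my circle, so the hood axis is about 3 mm ahead of the TCP in x. I'll correct for that and go down to just above the lugs.

```bash
python3 -m crank '-0.3 0.3 -1 0 0 0 1;-0.3 0.3 -3 0 0 0 1;-0.3 0.3 -5 0 0 0 1;-0.3 0.3 -6.5 0 0 0 1;-0.3 0.3 -7.4 0 0 0 1;-0.3 0.3 -7.8 0 0 0 1;-0.3 0.3 -7.8 0 0 0 1;-0.3 0.3 -7.8 0 0 0 1';  python3 -c "
from h import *;st()"
```

```text
time: 6.25
tool_pos: [0.4864, 0.1588, 0.1571]
tcp_rot: [-0.0, 0.999, 0.042, 0.001]
ft_force: [1.1, 0.2, -2.9]
grip_width: 0.0172
finger_force: 59.6
t 6.25 p [0.4864 0.1588 0.1571] yaxis deg -85.2 z [ 0.001  0.    -1.   ] F [ 1.1  0.2 -2.9] M [ 0.   -0.01  0.05] w 0.0172 ff 59.6 q [0.08 0.06 1.85 0.   1.22 1.57]
```

```bash
python3 -m crank '0 0 -0.3 0 0 0 1;0 0 -0.6 0 0 0 1;0 0 -0.9 0 0 0 1;0 0 -1.1 0 0 0 1;0 0 -1.1 0 0 0 1';  python3 -c "
from h import *;st()"
```

```text
time: 6.75
tool_pos: [0.4859, 0.1588, 0.1455]
tcp_rot: [0.0, 0.999, 0.042, 0.0]
ft_force: [-1.0, -0.2, -1.1]
grip_width: 0.0177
finger_force: 59.9
t 6.75 p [0.4859 0.1588 0.1455] yaxis deg -85.2 z [ 0. -0. -1.] F [-1.  -0.2 -1.1] M [-0.13  0.14 -0.07] w 0.0177 ff 59.9 q [ 0.08  0.08  1.86 -0.    1.2   1.57]
```

The tabs are already below the lug tops, so they are in the gaps. I'll continue down.

```bash
python3 -m crank '0 0 -0.3 0 0 0 1;0 0 -0.6 0 0 0 1;0 0 -0.9 0 0 0 1;0 0 -1.1 0 0 0 1;0 0 -1.1 0 0 0 1;0 0 -1.1 0 0 0 1';  python3 -c "
from h import *;st()"
```

```text
time: 7.35
tool_pos: [0.4873, 0.158, 0.135]
tcp_rot: [0.001, 0.999, 0.042, 0.002]
ft_force: [3.7, -4.7, 0.9]
grip_width: 0.017
finger_force: 60.8
t 7.35 p [0.4873 0.158  0.135 ] yaxis deg -85.22 z [ 0.003 -0.001 -1.   ] F [ 3.7 -4.7  0.9] M [-0.69 -0.62 -0.02] w 0.017 ff 60.8 q [ 0.08  0.09  1.87 -0.    1.18  1.57]
```

The hood is down (z 0.135, weight taken up), with a small side load. I'll let go so it settles freely.

```bash
python3 -m crank '0.1 -0.1 0 0 0 0 1;0.1 -0.1 0 0 0 0 1;0.1 -0.1 0 0 0 0 4;0.1 -0.1 0 0 0 0 4;0.1 -0.1 0 0 0 0 4;0.1 -0.1 0 0 0 0 4'; python3 -c "
from h import *;st()"; python3 -m crank '0 0 0 0 0 0 1;0 0 0 0 0 0 1;0 0 0 0 0 0 1;0 0 0 0 0 0 1;0 0 0 0 0 0 1;0 0 0 0 0 0 1'; python3 -c "
from h import *;st()"
```

```text
time: 7.95
tool_pos: [0.4864, 0.1579, 0.1339]
tcp_rot: [-0.0, 0.999, 0.042, -0.0]
ft_force: [-0.9, 0.2, -0.4]
grip_width: 0.0399
finger_force: 0.0
t 7.95 p [0.4864 0.1579 0.1339] yaxis deg -85.19 z [-0.001  0.    -1.   ] F [-0.9  0.2 -0.4] M [-0.03 -0.01 -0.03] w 0.0399 ff 0.0 q [0.08 0.09 1.87 0.   1.18 1.56]
time: 8.55
tool_pos: [0.4868, 0.1576, 0.1343]
tcp_rot: [0.0, 0.999, 0.042, -0.0]
ft_force: [-0.6, -2.5, 1.1]
grip_width: 0.0175
finger_force: 59.1
t 8.55 p [0.4868 0.1576 0.1343] yaxis deg -85.2 z [-0. -0. -1.] F [-0.6 -2.5  1.1] M [-0.36  0.08  0.02] w 0.0175 ff 59.1 q [ 0.08  0.09  1.87 -0.    1.18  1.56]
```

```bash
python3 -m crank '0 0 0 0 0 -0.06 1;0 0 0 0 0 -0.12 1;0 0.05 0 0 0 -0.18 1;0 0.05 0 0 0 -0.24 1;0 0.05 0 0 0 -0.3 1;0 0.1 0 0 0 -0.36 1;0 0.1 0 0 0 -0.36 1'; python3 -c "
from h import *;st()"
```

```text
time: 9.25
tool_pos: [0.4868, 0.1591, 0.1343]
tcp_rot: [-0.0, 0.99, -0.138, -0.0]
ft_force: [0.5, 0.5, -0.4]
grip_width: 0.0169
finger_force: 59.0
t 9.25 p [0.4868 0.1591 0.1343] yaxis deg -105.85 z [-0.     0.001 -1.   ] F [ 0.5  0.5 -0.4] M [ 0.08 -0.   -0.07] w 0.0169 ff 59.0 q [0.08 0.09 1.87 0.   1.18 1.93]
```

Turning freely. I'll continue until torque appears.

```bash
for i in 1; do python3 -m crank '0 0 0 0 0 -0.06 1;0 0.05 0 0 0 -0.12 1;0 0.05 0 0 0 -0.18 1;0.05 0.05 0 0 0 -0.24 1;0.05 0.05 0 0 0 -0.24 1'; done; python3 -c "
from h import *;st()"; python3 -m crank '0 0 0 0 0 -0.05 1;0 0 0 0 0 -0.1 1;0 0 0 0 0 -0.1 1';  python3 -c "
from h import *;st()"; python3 -m crank '0 0 0 0 0 -0.05 1;0.05 0.05 0 0 0 -0.1 1;0.05 0.05 0 0 0 -0.1 1';  python3 -c "
from h import *;st()"
```

```text
time: 9.75
tool_pos: [0.4873, 0.1595, 0.1343]
tcp_rot: [-0.0, 0.967, -0.255, -0.0]
ft_force: [0.2, -0.0, -0.0]
grip_width: 0.0172
finger_force: 59.0
t 9.75 p [0.4873 0.1595 0.1343] yaxis deg -119.52 z [-0.     0.001 -1.   ] F [ 0.2 -0.  -0. ] M [ 0.07 -0.08 -0.07] w 0.0172 ff 59.0 q [0.08 0.1  1.87 0.   1.18 2.17]
time: 10.05
tool_pos: [0.4873, 0.1594, 0.1343]
tcp_rot: [-0.0, 0.953, -0.302, -0.0]
ft_force: [-0.5, 0.2, -0.5]
grip_width: 0.0175
finger_force: 59.0
t 10.05 p [0.4873 0.1594 0.1343] yaxis deg -125.21 z [-0.  0. -1.] F [-0.5  0.2 -0.5] M [ 0.06 -0.02 -0.06] w 0.0175 ff 59.0 q [0.08 0.1  1.87 0.   1.18 2.26]
time: 10.35
tool_pos: [0.488, 0.1601, 0.1343]
tcp_rot: [-0.0, 0.937, -0.349, 0.0]
ft_force: [2.2, 0.7, -1.5]
grip_width: 0.0173
finger_force: 58.9
t 10.35 p [0.488  0.1601 0.1343] yaxis deg -130.9 z [ 0.001  0.001 -1.   ] F [ 2.2  0.7 -1.5] M [ 0.29 -0.17  0.04] w 0.0173 ff 58.9 q [0.08 0.1  1.86 0.   1.18 2.37]
```

```bash
for i in 1; do python3 -m crank '0 0 0 0 0 -0.05 1;0 0 0 0 0 -0.05 1'; done; python3 -c "
from h import *;st()"; python3 -m crank '0 0 0 0 0 -0.05 1;0 0 0 0 0 -0.05 1';  python3 -c "
from h import *;st()"; python3 -m crank '0 0 0 0 0 -0.05 1;0 0 0 0 0 -0.05 1';  python3 -c "
from h import *;st()"
```

```text
time: 10.55
tool_pos: [0.488, 0.16, 0.1343]
tcp_rot: [-0.0, 0.928, -0.373, 0.0]
ft_force: [1.3, 1.7, -0.8]
grip_width: 0.0172
finger_force: 58.9
t 10.55 p [0.488  0.16   0.1343] yaxis deg -133.77 z [ 0.     0.001 -1.   ] F [ 1.3  1.7 -0.8] M [ 0.28 -0.24  0.11] w 0.0172 ff 58.9 q [0.08 0.1  1.86 0.   1.18 2.42]
time: 10.75
tool_pos: [0.4879, 0.1599, 0.1343]
tcp_rot: [-0.0, 0.918, -0.396, 0.0]
ft_force: [1.3, 1.8, -0.7]
grip_width: 0.0172
finger_force: 58.9
t 10.75 p [0.4879 0.1599 0.1343] yaxis deg -136.63 z [ 0.  0. -1.] F [ 1.3  1.8 -0.7] M [ 0.32 -0.24  0.01] w 0.0172 ff 58.9 q [0.08 0.1  1.86 0.   1.18 2.47]
time: 10.95
tool_pos: [0.489, 0.1605, 0.1347]
tcp_rot: [-0.002, 0.908, -0.419, 0.001]
ft_force: [4.7, 3.3, -3.6]
grip_width: 0.0171
finger_force: 58.9
t 10.95 p [0.489  0.1605 0.1347] yaxis deg -139.49 z [ 0.003  0.002 -1.   ] F [ 4.7  3.3 -3.6] M [ 0.84 -0.94  0.31] w 0.0171 ff 58.9 q [0.08 0.1  1.86 0.   1.18 2.52]
```

```bash
python3 -m crank '0.1 0.05 0 0 0 -0.03 1;0.1 0.05 0 0 0 -0.03 1'; python3 -c "
from h import *;st()"; python3 -m crank '0 0 0 0 0 -0.04 1;0 0 0 0 0 -0.04 1';  python3 -c "
from h import *;st()"
```

```text
time: 11.15
tool_pos: [0.49, 0.1609, 0.1347]
tcp_rot: [-0.001, 0.902, -0.431, 0.001]
ft_force: [5.2, 3.9, -2.3]
grip_width: 0.0171
finger_force: 59.2
t 11.15 p [0.49   0.1609 0.1347] yaxis deg -141.11 z [ 0.003  0.001 -1.   ] F [ 5.2  3.9 -2.3] M [ 0.84 -0.93  0.77] w 0.0171 ff 59.2 q [0.08 0.1  1.86 0.   1.18 2.54]
time: 11.35
tool_pos: [0.49, 0.1609, 0.1349]
tcp_rot: [-0.001, 0.894, -0.449, 0.001]
ft_force: [4.5, 3.6, -1.7]
grip_width: 0.0175
finger_force: 71.1
t 11.35 p [0.49   0.1609 0.1349] yaxis deg -143.31 z [ 0.003  0.001 -1.   ] F [ 4.5  3.6 -1.7] M [ 0.79 -0.81  1.35] w 0.0175 ff 71.1 q [0.08 0.1  1.86 0.   1.18 2.58]
```

Torque now rises steeply at about -141°, roughly 0.2 rad past first contact, which suggests the end stop. I'll rule out a jam by letting go, regripping unloaded and twisting again.

```bash
python3 -m crank '0 0 0 0 0 0 3.5;0 0 0 0 0 0 3.5;-0.1 -0.05 0 0 0 0.04 3.5;-0.1 -0.05 0 0 0 0.04 1;-0.1 -0.05 0 0 0 0.04 1;-0.1 -0.05 0 0 0 0.04 1;-0.1 -0.05 0 0 0 0.04 1;-0.1 -0.05 0 0 0 0.04 1'; python3 -c "
from h import *;st()"; python3 -m crank '0 0 0 0 0 -0.03 1;0 0 0 0 0 -0.03 1';  python3 -c "
from h import *;st()";python3 -m crank '0 0 0 0 0 -0.04 1;0 0 0 0 0 -0.04 1';  python3 -c "
from h import *;st()"
```

```text
time: 12.15
tool_pos: [0.4891, 0.1599, 0.1348]
tcp_rot: [-0.001, 0.901, -0.433, 0.001]
ft_force: [5.1, 2.4, -1.4]
grip_width: 0.0172
finger_force: 58.2
t 12.15 p [0.4891 0.1599 0.1348] yaxis deg -141.35 z [ 0.003  0.    -1.   ] F [ 5.1  2.4 -1.4] M [ 0.35 -1.15  0.25] w 0.0172 ff 58.2 q [0.08 0.1  1.86 0.   1.18 2.55]
time: 12.35
tool_pos: [0.4898, 0.1601, 0.1351]
tcp_rot: [-0.001, 0.895, -0.447, 0.002]
ft_force: [6.7, 1.7, -2.6]
grip_width: 0.0171
finger_force: 64.2
t 12.35 p [0.4898 0.1601 0.1351] yaxis deg -143.06 z [ 0.005  0.001 -1.   ] F [ 6.7  1.7 -2.6] M [ 0.51 -1.51  0.64] w 0.0171 ff 64.2 q [0.08 0.1  1.86 0.   1.18 2.58]
time: 12.55
tool_pos: [0.4899, 0.1602, 0.1351]
tcp_rot: [-0.001, 0.886, -0.463, 0.002]
ft_force: [6.6, 3.0, -2.9]
grip_width: 0.0177
finger_force: 82.9
t 12.55 p [0.4899 0.1602 0.1351] yaxis deg -145.21 z [ 0.005  0.    -1.   ] F [ 6.6  3.  -2.9] M [ 0.7  -1.54  1.61] w 0.0177 ff 82.9 q [ 0.08  0.1   1.86 -0.    1.18  2.62]
```

The stop is equally stiff again. As a final check I'll release, lift, and push an ear low down, where jamming isn't an issue.

```bash
python3 -m crank '-0.05 -0.1 0 0 0 0.06 4;-0.05 -0.1 0 0 0 0.06 4;-0.05 -0.1 0 0 0 0.06 4;-0.05 -0.1 3 0 0 0.06 4;-0.05 -0.1 7 0 0 0.2 4;-0.05 -0.1 9 0 0 0.35 0;1 3 9 0 0 0.5 0;3 6 9 0 0 0.65 0'; python3 -m crank '1.5 3 0 0 0 0.15 0;1.5 3 0 0 0 0.3 0;1.5 3 0 0 0 0.45 0;1.5 3 0 0 0 0.6 0;1.5 3 0 0 0 0.75 0;1.5 3 0 0 0 0.85 0;1.5 3 0 0 0 0.85 0'; python3 - <<'E'
from h import *
st()
im=optics.grab_frame("scene")[:,:,::-1]
cv2.imwrite("pics/s3.png",cv2.resize(im[150:270,300:440],None,fx=4,fy=4))
E
```

```text
time: 13.35
tool_pos: [0.518, 0.2202, 0.2256]
tcp_rot: [-0.0, 0.988, -0.156, 0.001]
ft_force: [0.2, -0.5, -0.2]
grip_width: 0.0004
finger_force: 0.0
time: 14.05
tool_pos: [0.5325, 0.2496, 0.224]
tcp_rot: [0.0, 0.965, 0.263, -0.001]
ft_force: [-0.0, -0.1, -0.4]
grip_width: 0.0004
finger_force: 0.0
t 14.05 p [0.5325 0.2496 0.224 ] yaxis deg -59.47 z [-0.001 -0.    -1.   ] F [-0.  -0.1 -0.4] M [-0.04 -0.01  0.01] w 0.0004 ff 0.0 q [ 0.23  0.2   1.57 -0.    1.38  1.27]
```

View pics/s3.png

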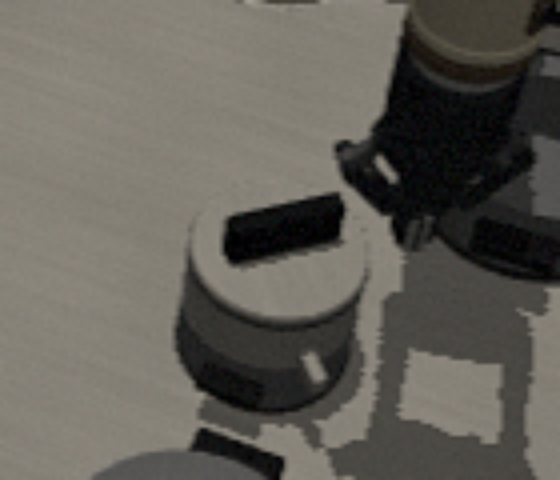

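The hood sits level and flush on the carrier, bar from (225,245) to (345,210), near ear at (313,366).

```bash
python3 -c "
from h import *
p=w(300+313.5/4-.5,150+366.5/4-.5,.074,'scene');d=p[:2]-[.489,.158];print(p,np.hypot(*d),np.degrees(np.arctan2(d[1],d[0])))"
python3 -m crank '0 0 -4 0 0 0 0;0 0 -8 0 0 0 0;0 0 -12 0 0 0 0;0 0 -14.5 0 0 0 0;0 0 -15.5 0 0 0 0;0 0 -15.5 0 0 0 0'; python3 -c "
from h import *;st()"
```

```text
[0.55017409 0.21135253 0.074     ] 0.08117118949197731 41.0930705777687
time: 14.7
tool_pos: [0.5318, 0.2495, 0.068]
tcp_rot: [-0.0, 0.965, 0.263, -0.002]
ft_force: [-0.2, 0.5, 1.2]
grip_width: 0.0
finger_force: 0.0
t 14.7 p [0.5318 0.2495 0.068 ] yaxis deg -59.51 z [-0.003 -0.001 -1.   ] F [-0.2  0.5  1.2] M [ 0.    0.03 -0.01] w 0.0 ff 0.0 q [ 0.23  0.37  1.69 -0.    1.09  1.27]
```

```bash
python3 -m crank '0.6 -0.7 0 0 0 0 0;1.1 -1.3 0 0 0 0 0;1.3 -1.55 0 0 0 0 0;1.3 -1.55 0 0 0 0 0'; python3 -c "
from h import *;st()";  python3 -m crank '0.15 -0.18 0 0 0 0 0;0.3 -0.36 0 0 0 0 0;0.3 -0.36 0 0 0 0 0'; python3 -c "
from h import *;st()"
```

```text
time: 15.1
tool_pos: [0.5471, 0.2337, 0.0705]
tcp_rot: [0.0, 0.965, 0.263, 0.001]
ft_force: [-0.1, 0.3, 0.4]
grip_width: 0.0001
finger_force: 0.0
t 15.1 p [0.5471 0.2337 0.0705] yaxis deg -59.49 z [ 0.002  0.    -1.   ] F [-0.1  0.3  0.4] M [-0.04  0.    0.01] w 0.0001 ff 0.0 q [ 0.2   0.38  1.67 -0.    1.09  1.24]
time: 15.4
tool_pos: [0.549, 0.2308, 0.0695]
tcp_rot: [-0.0, 0.965, 0.264, 0.0]
ft_force: [-0.6, 0.6, 0.3]
grip_width: 0.0
finger_force: 0.4
t 15.4 p [0.549  0.2308 0.0695] yaxis deg -59.42 z [ 0.  0. -1.] F [-0.6  0.6  0.3] M [0.19 0.02 0.  ] w 0.0 ff 0.4 q [0.2  0.38 1.67 0.   1.09 1.23]
```

Contact has begun (finger 0.4 N). I'll push on in 2–3 mm steps.

```bash
python3 -m crank '0.15 -0.18 0 0 0 0 0;0.15 -0.18 0 0 0 0 0'; python3 -c "
from h import *;st()";  python3 -m crank '0.15 -0.18 0 0 0 0 0;0.15 -0.18 0 0 0 0 0'; python3 -c "
from h import *;st()"
```

```text
time: 15.6
tool_pos: [0.5498, 0.2298, 0.0694]
tcp_rot: [-0.001, 0.965, 0.264, -0.0]
ft_force: [-2.6, 4.2, 1.2]
grip_width: 0.0002
finger_force: 2.5
t 15.6 p [0.5498 0.2298 0.0694] yaxis deg -59.41 z [-0.001  0.002 -1.   ] F [-2.6  4.2  1.2] M [0.66 0.39 0.01] w 0.0002 ff 2.5 q [0.19 0.38 1.66 0.   1.09 1.23]
time: 15.8
tool_pos: [0.5501, 0.2292, 0.0693]
tcp_rot: [-0.002, 0.965, 0.264, -0.001]
ft_force: [-6.2, 8.2, 4.1]
grip_width: -0.0005
finger_force: 5.3
t 15.8 p [0.5501 0.2292 0.0693] yaxis deg -59.41 z [-0.004  0.004 -1.   ] F [-6.2  8.2  4.1] M [1.29 0.94 0.05] w -0.0005 ff 5.3 q [0.19 0.39 1.66 0.   1.1  1.22]
```

It doesn't move under 10 N at the ear (about 0.9 N m, against roughly 0.1 N m for the catch), so it is at the end stop. Retreating.

```bash
python3 -m crank '-0.8 1 0 0 0 0 0;-1.6 2 0 0 0 0 0;-2 2.5 2 0 0 0 0;-2 2.5 6 0 0 0 0;-2 2.5 10 0 0 0 0;-2 2.5 15 0 0 0 0;-2 6 18 0 0 0 0;-2 9 18 0 0 0 0'; python3 -m crank '0 2 0 0 0 0 0;-4 4 0 0 0 0 0;-8 6 0 0 0 0 0;-8 6 0 0 0 0 0;-8 6 0 0 0 0 0;-8 6 0 0 0 0 0'; python3 - <<'E'
from h import *
st()
im=optics.grab_frame("top")[:,:,::-1]
cv2.imwrite("pics/t4.png",im)
E
```

```text
time: 16.6
tool_pos: [0.5344, 0.319, 0.2564]
tcp_rot: [-0.0, 0.965, 0.263, 0.006]
ft_force: [-0.4, -0.2, -0.1]
grip_width: 0.0001
finger_force: 0.0
time: 17.2
tool_pos: [0.4523, 0.3767, 0.2493]
tcp_rot: [0.0, 0.965, 0.264, 0.0]
ft_force: [0.2, 0.3, -0.8]
grip_width: -0.0
finger_force: 0.0
t 17.2 p [0.4523 0.3767 0.2493] yaxis deg -59.44 z [ 0.001 -0.    -1.   ] F [ 0.2  0.3 -0.8] M [0.   0.   0.02] w -0.0 ff 0.0 q [ 0.49  0.18  1.54 -0.    1.42  1.53]
```

View pics/t4.png

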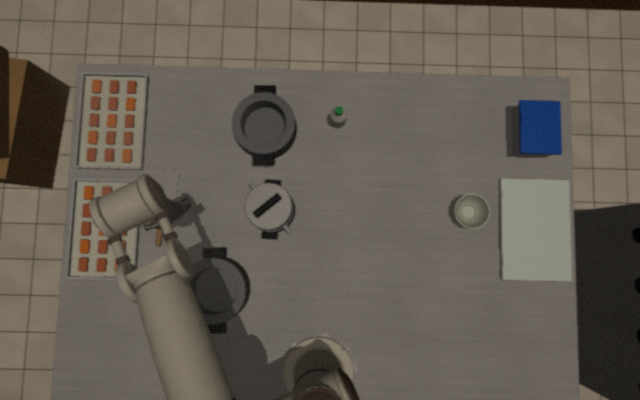

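The picture shows the hood centred on the carrier at (269,207), with its bar at about -53° as expected. The bottle, bowl and spatula are where they started, and the arm is clear.

```bash
python3 -c "
from rig import arm; print(arm.sign_off())"
```

```text
the job is handed in; nothing more can be done
None
```

I seated the hood on the carrier's shoulder, turned it clockwise until it met a hard stop at about 57°, let go of it and handed the job in; the catch reading itself was not visible to me, and no verdict came back.

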